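# Hold a sustain pedal at half-pedal for calibration

### The job

The stage piano needs its half-pedal point calibrated. Slide the loose sustain pedal, lying flat, square and flush into the corner of the pedalboard's two stop rails (back end against the far rail, left side against the left rail) and let the pedal be fully up there for a moment; then press the metal pedal half way down with the fingers and finish while still holding it there - do not let go. Leave the water bottle, the tape roll and the blue tuner where they are.

Things in the scene. Friction and masses are not known exactly. Their poses are not given: they have to be found in the camera images.
- pedalboard: Fixed grey board 340 (x) x 360 (y) x 10 mm on the table; origin: centre of its underside. +x points away from the robot, +y to its left, within 0.15 rad. Two aluminium stop rails, 20 mm wide, 22 mm high above the board's top: far rail along the +x edge, left rail along the +y edge. The other two edges are open.
- corner (a point): Inside corner where the inner faces of the two rails meet, on the board's top face, 10 mm above the table; at (+150, +160, 10) mm in the board's frame, axes as the board's. The far rail's inner face is the plane x = 150 mm, the left rail's y = 160 mm.
- unit: Loose sustain pedal unit, 0.4 to 0.75 kg; slides easily on the board. Origin: centre of the underside of its black base plate, 190 (x) x 90 (y) x 12 mm. +x: back end with the housing; -x: toe. Starts 35 to 85 mm (x) and 75 to 165 mm (y) short of its seat, turned up to 0.45 rad from the board. Seated: origin at (+55, +115, 10) mm in the board's frame, same yaw.
- housing_top (a point): Centre of the top of the unit's red box housing (black top plate), at (+55, 0, 76) mm in the unit's frame. The housing is 80 long (x +15 to +95 mm, back face level with the base's back end), 60 wide (y +-30 mm), standing on the base plate (12 mm thick).
- pedal (a joint): Angle of the sprung metal pedal, rad: 0 fully up (rest), 0.30 fully down, 0.15 half way. Level hinge across the unit at (+35, 0, 56) mm in its frame; the pedal reaches 120 mm from it towards -x, over the base, ending 10 mm short of the base's front edge. The spring lifts it when let go. At the pad: 2.6 N starts it, 6 N half way, 9 N fully down.
- pedal_pad (a point): Point on the top of the pedal's wide steel toe pad (45 long x 44 wide x 8 mm thick), 100 mm from the hinge; at rest at (-65, 0, 60) mm in the unit's frame, 70 mm above the table. Drops 15 mm at half way, 30 mm fully down. The toe pad reaches 20 mm beyond it towards -x, 25 mm towards the housing. Axes: the pedal's.
- bottle: Bystander: upright water bottle, clear with blue label and white cap, 58 mm across, 160 mm tall, on the table left of the board; origin at the centre of its underside.
- tape_roll: Bystander: roll of grey cloth tape lying flat, 100 mm across, 48 mm high, on the table right of the board; origin at the centre of its underside.
- tuner: Bystander: blue metal tuner box 115 x 65 x 40 mm with a steel button and two black knobs up to 52 mm high, on the table right of the board; origin at the centre of its underside.
There are look-alikes about, which are no part of the job. Leave any purple or yellow look-alike of the unit alone.

How it is judged:
On the way:
1. the sustain pedal sits flush in the corner of the rails (within 4 mm of each rail, square within 0.04 rad, flat on the board), its pedal fully up (x of unit in the frame of pedalboard between 0.051 and 0.059 m and y of unit in the frame of pedalboard between 0.111 and 0.119 m and angle between the x axis of unit and the x axis of pedalboard, either way round below 0.04 rad and z of unit in the frame of pedalboard below 0.014 m and angle between unit's own z axis and vertical below 0.05 rad and linear speed of unit below 0.02 m/s and value of joint pedal below 0.03 rad), for 0.2 s.
At the end, for the whole second after the job is handed in: The unit is still flush in the corner (within 4 mm of each rail, square within 0.04 rad, flat on the board) and still, and the fingers hold the pedal down, pushing on it with more than 3 N, at half way: joint between 0.105 and 0.195 rad (x of unit in the frame of pedalboard between 0.051 and 0.059 m and y of unit in the frame of pedalboard between 0.111 and 0.119 m and angle between the x axis of unit and the x axis of pedalboard, either way round below 0.04 rad and z of unit in the frame of pedalboard below 0.014 m and angle between unit's own z axis and vertical below 0.05 rad and linear speed of unit below 0.02 m/s and value of joint pedal between 0.105 and 0.195 rad and contact force between the fingers and pedal above 3 N); the arm keeps its last pose, push and grip.
It fails at once if the water bottle is pushed more than 20 mm or tipped (distance of bottle from where it was at the start of the episode above 0.02 m or angle between bottle's own z axis and vertical above 0.3 rad).
It fails at once if the tape roll is pushed more than 20 mm or tipped (distance of tape_roll from where it was at the start of the episode above 0.02 m or angle between tape_roll's own z axis and vertical above 0.3 rad).
It fails at once if the tuner is pushed more than 20 mm or tipped (distance of tuner from where it was at the start of the episode above 0.02 m or angle between tuner's own z axis and vertical above 0.3 rad).
It also fails if it takes over 70 s, if anything falls off the work surface, if the arm or the gripper's body presses on something with over 40 N, if the wrist force passes 120 N, or if a joint passes its speed limit or range.

### The arm

A 7-joint arm with a two-finger parallel gripper is mounted at the origin on the work surface. World frame = base frame: x ahead of the robot, y to its left, z up, the work surface at z = 0. Lengths are in m, angles in rad, forces in N, time in s.
With the tool pointing down it reaches from about 0.35 to 0.9 m from the base axis. Payload 7.2 kg.
Tool frame: the origin (TCP) lies at the very end of the fingers, on their centre line; the grasp point (between the pads) lies 19 mm behind it; z points along the fingers, y is the direction in which the jaws open and shut (so a half turn about z gives the same grasp; the last joint's range is limited). The gripper opens to 85 mm and grips with 20 to 120 N. Pads are 22 mm wide; open, the fingers measure 114 mm over their backs; the gripper's body (76 mm by 85 mm) begins 54 mm behind the grasp point. The pads swing forward as they close: fully open they stand 13 mm farther back than shut.
Start: joints at [-1.267, 0.411, -0.013, 1.596, 0.006, 1.134, -0.082], TCP at [0.227, 0.582, 0.231] pointing down, gripper open.
Joint ranges: [-2.95, 2.95], [-0.29, 1.99], [-1.47, 1.44], [0.14, 2.54], [-1.03, 4.17], [0.13, 1.85], [-2.86, 2.86]. Speed limits (rad/s): [2.39, 2.39, 3.01, 3.01, 3.14, 3.14, 3.14].

### API

Orientations are given as [roll, pitch, yaw] about the fixed x, y, z axes, in that order (R = Rz(yaw) Ry(pitch) Rx(roll)).
In Python, from workcell import manip, readout, vision, order gives the robot as it stands. Calls block until the motion is done:
- manip.goto(position, orientation): joint-space move of the TCP to a pose.
- manip.movel(position, speed=0.15, ori=None, until_force=None): straight line of the TCP; ori=None keeps the orientation; speed is the mean speed in m/s. With until_force (N) it stops when the force on the tool has changed by that much, and returns True; else False.
- manip.set_joints(angles): joint-space move.
- manip.ungrasp() and manip.close(strength=None): open the fingers fully, or close them until they stop; strength is the grip in N (None keeps the last).
- manip.wait(seconds).
- manip.solve_ik(position, orientation): joint angles nearest the present ones, or None.
- readout.get_obs(): the state.
- vision.read_camera(name): name is "scene" or "top" or "wrist"; returns the picture (480x640x3 uint8, red, green, blue); there is no depth.
- vision.camera_model(name): a dict with "fx", "fy", "cx", "cy" (pixels), "rvec" (rotation vector, rad) and "tvec" (3), from world to camera coordinates, as OpenCV has them; the wrist camera has in their place "tool_from_camera" (4x4, takes a point from camera to tool coordinates, whose origin is the TCP and whose axes are the flange's). Camera axes: x right, y down, z forward; pixel columns grow to the right and rows downward; lengths in m; the calibration is good to about 2 mm. A picture is of the moment at which its call begins: read the wrist's pose just before it. camera_model takes no time and is no camera call.
A pose or a line that the arm cannot do raises manip.Unreachable and nothing moves.
- order.job_done(): hands the job in, once; it reports no verdict.
The state is a dict: "t": time; "joint_pos": joint angles; "dq": joint speeds; "tau": joint torques, N m; "position": TCP position; "orientation": TCP orientation; "force": force on the tool from outside, world axes, zero at the start; "torque": the same for the moment, N m; "grip_width": finger opening in m.
Only numpy, scipy, OpenCV 4.12 (cv2) and the standard library are available. Lean on these libraries where they do the work, as an engineer would, in place of code of your own. Each camera call takes 0.05 s, during which the arm holds its last target. There are 200 camera calls.

## Working session

There is one attempt and no reset: what is moved stays moved. The work goes in short steps, each a Python script; the robot and the scene stay as the last script left them, time stands still between calls to the robot, and variables do not carry over. Pictures are saved under pics/ and viewed, about 8 in all and at most 12, crops included, and the job is handed in when it is done.

```bash
mkdir -p pics; python3 - <<'E'
from workcell import manip, readout, vision
import cv2
for n in ("scene","top"):
    im=vision.read_camera(n); cv2.imwrite(f"pics/{n}0.png",im[:,:,::-1]); print(n,vision.camera_model(n))
o=readout.get_obs(); print(o['t'],o['position'],o['orientation'],o['force'],o['grip_width'])
a=cv2.imread("pics/scene0.png");b=cv2.imread("pics/top0.png")
E
ls
```

```text
scene {'fx': 577.7056245783234, 'fy': 577.7056245783234, 'cx': 315.57127070558494, 'cy': 233.35278542631625, 'rvec': array([ 1.99532834,  1.22700483, -0.58970779]), 'tvec': array([-0.26439903, -0.21638408,  1.63936756])}
top {'fx': 485.9584620248889, 'fy': 485.9584620248889, 'cx': 318.19985579871786, 'cy': 242.46887010823795, 'rvec': array([ 2.1613707 , -2.18620498,  0.11070839]), 'tvec': array([0.045333  , 0.51658018, 1.16126742])}
0.1 [0.22694233 0.58186523 0.23053705] [-3.14011986e+00  1.26288522e-04  2.76980687e+00] [ 0.5060086  -0.15654356  0.01597698] 0.08537890950099661
pics
```

View pics/top0.png

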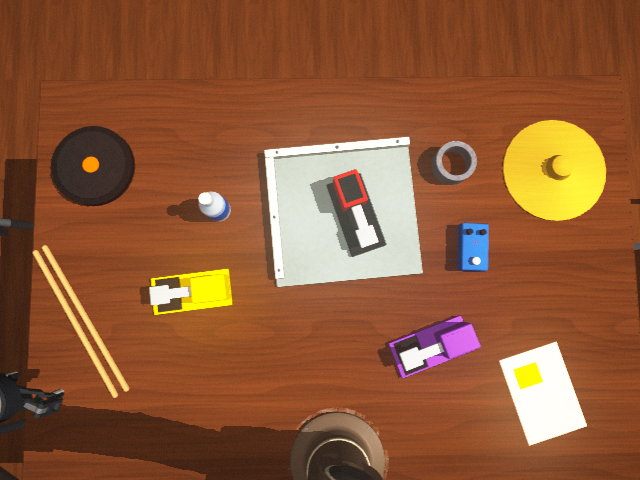

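View pics/scene0.png

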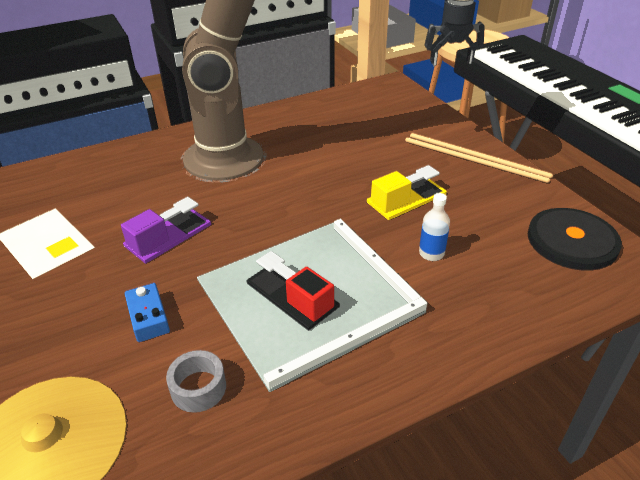

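The three look-alikes are the red/black unit on the board at top px (357,212), the yellow one at (190,292) and the purple one at (435,347). I choose red, since it is on the board. Next I measure the board and unit.

```bash
cat > h.py <<'E'
import numpy as np, cv2
from workcell import manip, readout, vision, order
def ray(px,z,cam="top"):
    m=vision.camera_model(cam); K=np.array([[m['fx'],0,m['cx']],[0,m['fy'],m['cy']],[0,0,1]])
    R=cv2.Rodrigues(m['rvec'])[0]; c=-R.T@m['tvec']
    d=(R.T@np.linalg.inv(K)@np.c_[np.atleast_2d(px),np.ones(len(np.atleast_2d(px)))].T).T
    return c+d*((z-c[2])/d[:,2])[:,None]
def proj(P,cam="top"):
    m=vision.camera_model(cam); K=np.array([[m['fx'],0,m['cx']],[0,m['fy'],m['cy']],[0,0,1]])
    return cv2.projectPoints(np.atleast_2d(np.array(P,float)),m['rvec'],m['tvec'],K,None)[0][:,0]
def big(mask):
    cs=cv2.findContours(mask.astype(np.uint8),cv2.RETR_EXTERNAL,cv2.CHAIN_APPROX_NONE)[0]
    return max(cs,key=cv2.contourArea)
E
python3 - <<'E'
from h import *
im=cv2.imread("pics/top0.png"); hsv=cv2.cvtColor(im,cv2.COLOR_BGR2HSV); H,S,V=cv2.split(hsv)
roi=np.zeros(H.shape,bool); roi[130:295,258:428]=1
red=roi&((H<8)|(H>172))&(S>170)&(V>120)
# whole board + rails outline (non-wood: low saturation)
b=roi&(S<60)&(V>120); c=big(cv2.morphologyEx(b.astype(np.uint8),cv2.MORPH_CLOSE,np.ones((3,3))))
q=cv2.approxPolyDP(cv2.convexHull(c),8,True)[:,0]; print("board outline",q.tolist())
print(ray(q,0.010).round(4).tolist()); print(ray(q,0.032).round(4).tolist())
rc=big(red); print("red",cv2.boundingRect(rc)); 
hm=np.zeros(H.shape,np.uint8); cv2.drawContours(hm,[rc],-1,1,-1)
blk=(hm>0)&(V<80); k=big(blk); r=cv2.minAreaRect(k); print("plate",r,"w",ray(cv2.boxPoints(r),.086).round(4).tolist(), ray(r[0],.086))
sub=roi.copy(); sub[:]=0; sub[195:250,340:385]=1
pad=sub&(S<25)&(V>200); p=big(pad); r=cv2.minAreaRect(p); print("pad",r,ray(cv2.boxPoints(r),.07).round(4).tolist())
dark=roi&(V<75)
d=big(dark); r=cv2.minAreaRect(d); print("dark",r)
print("VS samples",[(x,y,im[y,x].tolist()) for x,y in ((270,200),(278,200),(282,200),(300,250),(340,148),(340,153),(340,157))])
cv2.imwrite("pics/c1.png",cv2.resize(im[130:295,255:430],None,fx=4.5,fy=3.6*1.0 if 0 else 3.6*1,interpolation=cv2.INTER_CUBIC) if 0 else cv2.resize(im[130:295,255:430],None,fx=3.6,fy=3.6,interpolation=cv2.INTER_CUBIC))
E
```

```text
board outline [[408, 137], [422, 272], [277, 286], [264, 150]]
[[0.7838, -0.1907, 0.01], [0.4427, -0.2151, 0.01], [0.4125, 0.1415, 0.01], [0.754, 0.1731, 0.01]]
[[0.7768, -0.1864, 0.032], [0.4419, -0.2103, 0.032], [0.4123, 0.1398, 0.032], [0.7475, 0.1707, 0.032]]
red (334, 170, 34, 38)
plate ((352.1999816894531, 191.09999084472656), (14.862703323364258, 14.862703323364258), 71.56504821777344) w [[0.6424, -0.0194, 0.086], [0.6532, -0.0526, 0.086], [0.6196, -0.063, 0.086], [0.6088, -0.0298, 0.086]] [[ 0.63098654 -0.04120482  0.086     ]]
pad ((362.8212585449219, 225.0995635986328), (41.36936950683594, 18.027629852294922), 70.34617614746094) [[0.5923, -0.0303, 0.07], [0.6063, -0.0707, 0.07], [0.5133, -0.1015, 0.07], [0.4994, -0.0613, 0.07]]
dark ((347.09503173828125, 222.966064453125), (50.046852111816406, 13.386187553405762), 70.34617614746094)
VS samples [(270, 200, [252, 254, 254]), (278, 200, [213, 227, 219]), (282, 200, [213, 229, 223]), (300, 250, [215, 227, 221]), (340, 148, [250, 254, 254]), (340, 153, [208, 224, 215]), (340, 157, [210, 224, 217])]
```

View pics/c1.png

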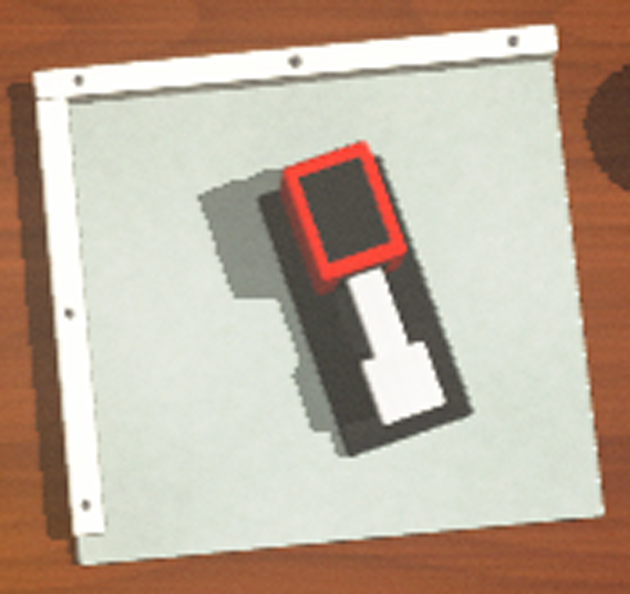

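The crop confirms the red unit, its toe pointing near-right, with the board's rails at the top and left. Next I compute the pose numbers and check them.

```bash
cat >> h.py <<'E'
BY=0.084; BC=np.array([.5949,-.0223])
def Rz(a): return np.array([[np.cos(a),-np.sin(a)],[np.sin(a),np.cos(a)]])
def b2w(p): return BC+Rz(BY)@np.array(p)
def w2b(p): return Rz(BY).T@(np.array(p)[:2]-BC)
def unit(im):   # RGB top picture -> housing-top point, yaw (from ring hole), pedal yaw
    hsv=cv2.cvtColor(im,cv2.COLOR_RGB2HSV); H,S,V=cv2.split(hsv)
    roi=np.zeros(H.shape,bool); roi[130:295,258:428]=1
    red=(roi&((H<10)|(H>170))&(S>130)&(V>100)).astype(np.uint8)
    cs,hi=cv2.findContours(red,cv2.RETR_CCOMP,cv2.CHAIN_APPROX_NONE)
    hole=max([c for c,h in zip(cs,hi[0]) if h[3]>=0],key=cv2.contourArea)
    m=cv2.minAreaRect(hole); box=ray(cv2.boxPoints(m),.086)
    white=(roi&(S<40)&(V>235)).astype(np.uint8)
    x,y,w,h=cv2.boundingRect(hole); white[:y+h-2]=0; white[:, :285]=0
    p=cv2.minAreaRect(big(white)); pb=ray(cv2.boxPoints(p),.068)
    def yaw(b):
        e=b[1]-b[0]; f=b[2]-b[1]; g=e if np.linalg.norm(e)>np.linalg.norm(f) else f
        return (np.arctan2(g[1],g[0])+np.pi/2)%np.pi-np.pi/2, sorted([np.linalg.norm(e).round(4),np.linalg.norm(f).round(4)])
    return box.mean(0),yaw(box),pb.mean(0),yaw(pb)
E
python3 - <<'E'
from h import *
im=cv2.imread("pics/top0.png")[:,:,::-1].copy()
t,y,p,py=unit(im); print(t,y,p,py)
print("axis yaw from centres",np.arctan2(*(t-p)[1::-1]))
print("corner px",proj([*b2w([.15,.16]),.01]))
o=t[:2]-Rz(py[0])@[.055,0]; print("unit in board",w2b(o),py[0]-BY)
# bottle: cap top ray
print("bottle cap",ray([207,199],.16))
# scene-camera check: project
print("scene corner/top", proj([*b2w([.15,.16]),.01],"scene"),proj(t,"scene"))
q0=readout.get_obs()['joint_pos']
for a in (0,np.pi):
    for pos,yw in (([t[0],t[1],.2],py[0]),([t[0],t[1],.038],py[0]),([*b2w([.11,.115]),.038],BY),([*b2w([-.01,.115]),.06],BY)):
        q=manip.solve_ik(pos,[np.pi,0,yw+a]); print(a,None if q is None else np.round(q,2))
E
```

```text
[ 0.63895206 -0.03687161  0.086     ] (np.float64(0.3247860930554123), [np.float64(0.0463), np.float64(0.0636)]) [ 0.55365859 -0.06764246  0.068     ] (np.float64(0.2980224155904181), [np.float64(0.0414), np.float64(0.0961)])
axis yaw from centres 0.346232172395448
corner px [[273.30677524 158.84611626]]
unit in board [-0.01107099 -0.02989782] 0.21402241559041807
bottle cap [[0.60179741 0.28131691 0.16      ]]
scene corner/top [[411.0083197  306.45234527]] [[308.16975682 281.25084398]]
0 [-0.54  0.56  0.77  1.63 -0.42  1.13 -0.93]
0 [-0.55  0.8   0.81  1.76 -0.72  0.91 -0.7 ]
0 [-0.62  0.83  0.66  1.58 -0.59  0.95 -1.25]
0 [-0.66  0.6   0.59  1.89 -0.46  0.79 -1.32]
3.141592653589793 [-0.28  0.48  0.37  1.61 -0.19  1.09  2.01]
3.141592653589793 [-0.15  0.65  0.2   1.73 -0.17  0.78  1.99]
3.141592653589793 [-0.29  0.73  0.12  1.55 -0.1   0.86  1.52]
3.141592653589793 [-0.36  0.54  0.16  1.87 -0.12  0.74  1.52]
```

```bash
python3 - <<'E'
from h import *
P=np.pi
t=[.639,-.0369]; y=.322
manip.goto([*t,.22],[P,0,y+P])
manip.movel([*t,.038],.12,until_force=12) and print("contact!")
manip.close(30); manip.wait(.2)
o=readout.get_obs(); print(o['t'],o['position'],o['orientation'],o['force'],o['grip_width'])
cv2.imwrite("pics/s2.png",vision.read_camera("scene")[180:420,180:500,::-1].repeat(2,0).repeat(2,1))
E
```

```text
4.9583 [ 0.63944831 -0.03694254  0.03866721] [-3.14132668e+00  9.96240597e-04 -2.81953889e+00] [-0.13259049  0.60534053  4.96229584] 0.05945783485773704
```

View pics/s2.png

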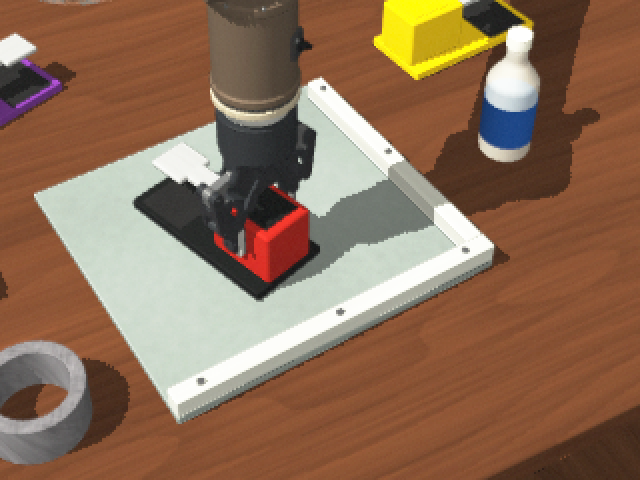

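Gripped: width 59.5 mm matches the housing, and the picture shows the fingers on either side of the red box. Now I slide it to about 12 mm short, square, then close in by force.

```bash
python3 - <<'E'
from h import *
P=np.pi; ori=[P,0,BY+P]
def rep(s):
    o=readout.get_obs(); f=o['force']; print(s,round(o['t'],2),w2b(o['position']).round(4),o['position'][2].round(4),"Fb",(Rz(BY).T@f[:2]).round(1),f[2].round(1),"Mz",o['torque'][2].round(2))
z=readout.get_obs()['position'][2]
manip.movel([*b2w([.092,.100]),z],.06,ori=ori); manip.wait(.2); rep("near")
c=manip.movel([*b2w([.125,.100]),z],.02,until_force=10); rep(f"x {c}")
x=w2b(readout.get_obs()['position'])[0]
c=manip.movel([*b2w([x,.130]),z],.02,until_force=10); rep(f"y {c}")
manip.wait(.3); rep("held")
cv2.imwrite("pics/s3.png",vision.read_camera("scene")[180:420,180:500,::-1].repeat(2,0).repeat(2,1))
E
```

```text
near 7.49 [0.092  0.0999] 0.0387 Fb [-1.1 -0.9] 4.1 Mz 0.1
x True 8.52 [0.1109 0.1009] 0.0386 Fb [-2.3 -0.1] 5.1 Mz -0.04
y True 9.37 [0.1109 0.1136] 0.0388 Fb [ 0.2 -0.3] 4.3 Mz -0.05
held 9.67 [0.1109 0.1134] 0.0387 Fb [-0.1  2.8] 3.4 Mz -0.08
```

View pics/s3.png

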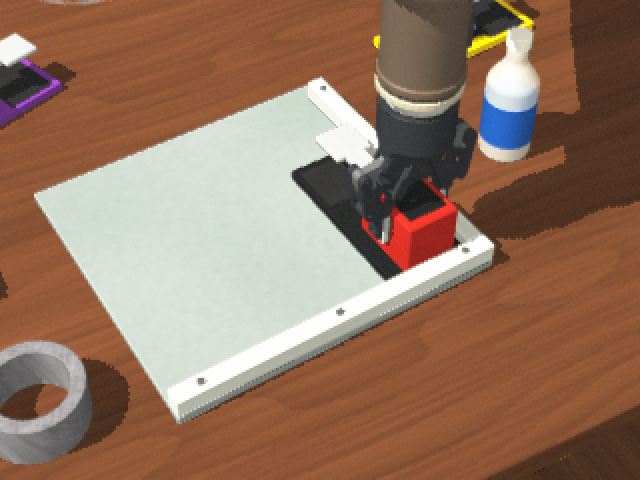

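Both contacts came at the expected places (TCP in board 0.111 and 0.1135, against 0.110 and 0.115). Next I release, then nudge the base edges gently against each rail with closed fingers to be sure it is flush.

```bash
python3 - <<'E'
from h import *
P=np.pi; ori=[P,0,BY+P]
def rep(s):
    o=readout.get_obs(); f=o['force']; print(s,round(o['t'],2),w2b(o['position']).round(4),o['position'][2].round(4),"Fb",(Rz(BY).T@f[:2]).round(1),f[2].round(1))
def at(x,y,z,**k): return manip.movel([*b2w([x,y]),z],**k)
manip.ungrasp(); manip.wait(.2); rep("open")
p=w2b(readout.get_obs()['position'])
at(*p,.15,speed=.12); manip.close(30)
at(.02,.02,.15,speed=.2); at(.02,.02,.017,speed=.12)
c=at(.02,.085,.017,speed=.03,until_force=8); rep(f"ypush {c}")
at(.02,.03,.017,speed=.1); at(.02,.03,.13,speed=.15)
at(-.09,.115,.13,speed=.2); at(-.09,.115,.017,speed=.12)
c=at(-.02,.115,.017,speed=.03,until_force=8); rep(f"xpush {c}")
at(-.09,.115,.017,speed=.1); at(-.12,-.05,.25,speed=.2)
im=vision.read_camera("top"); cv2.imwrite("pics/t4.png",cv2.resize(im[130:295,255:430,::-1],None,fx=3.6,fy=3.6,interpolation=cv2.INTER_CUBIC))
cv2.imwrite("pics/t4full.png",im[:,:,::-1]); rep("end")
try:
    t,y,pp,py=unit(im); print("housing in board",w2b(t),"yaw-B",y[0]-BY,"pedal",w2b(pp),py[0]-BY,py[1])
except Exception as e: print(e)
E
```

```text
open 10.3 [0.1107 0.1117] 0.0387 Fb [ 0.7 -0.5] 0.5
ypush True 15.47 [0.0202 0.056 ] 0.0171 Fb [ 0.5 -4. ] 0.9
xpush True 20.12 [-0.0492  0.1149] 0.0163 Fb [-0.2 -0.5] -0.0
end 22.31 [-0.1203 -0.0493] 0.2492 Fb [ 0.2 -0.3] -0.5
housing in board [0.11080803 0.11471778] yaw-B -0.003383647961094846 pedal [-0.07169178  0.05463136] 0.38160725754897534 [np.float64(0.1387), np.float64(0.2264)]
```

View pics/t4.png

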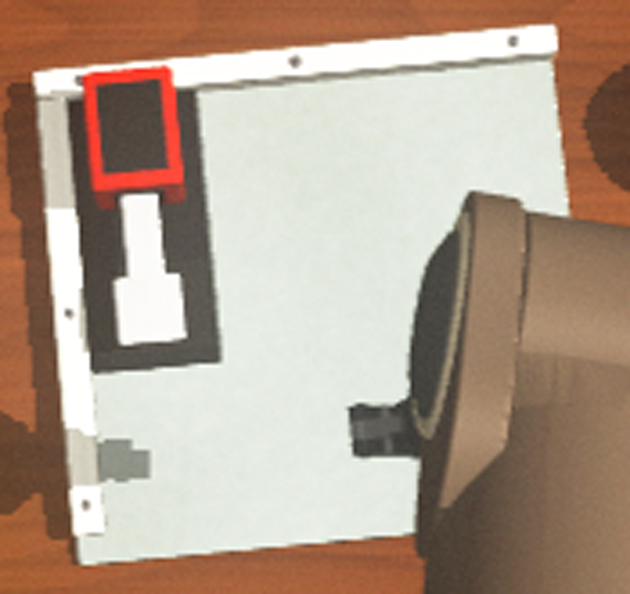

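Picture: the base edges lie along both rails (its corner at about crop px (70,92)). The measured housing is at (0.1108, 0.1147) against the ideal (0.110, 0.115), 0.003 rad off square, and the pedal is up. Now I press the pad.

```bash
python3 - <<'E'
from h import *
def rep(s):
    o=readout.get_obs(); f=o['force']; print(s,round(o['t'],2),w2b(o['position']).round(4),o['position'][2].round(4),"Fb",(Rz(BY).T@f[:2]).round(1),"Fz",f[2].round(2),o['grip_width'].round(4))
def at(x,y,z,**k): return manip.movel([*b2w([x,y]),z],**k)
x,y=-.0095,.1148
at(x,y,.16,speed=.2); at(x,y,.085,speed=.1); manip.wait(.3); rep("above")
for z in (.076,.073,.070,.067,.064,.061,.0585,.0565):
    at(x,y,z,speed=.02); manip.wait(.15); rep(z)
manip.wait(.3); rep("hold")
cv2.imwrite("pics/s5.png",vision.read_camera("scene")[170:350,280:520,::-1].repeat(3,0).repeat(3,1))
E
```

```text
Traceback (most recent call last):
AttributeError: 'float' object has no attribute 'round'
```

```bash
python3 - <<'E'
from h import *
def rep(s):
    o=readout.get_obs(); f=o['force']; print(s,round(o['t'],2),w2b(o['position']).round(4),o['position'][2].round(4),"Fb",(Rz(BY).T@f[:2]).round(1),"Fz",f[2].round(2),round(o['grip_width'],4))
def at(x,y,z,**k): return manip.movel([*b2w([x,y]),z],**k)
x,y=-.0095,.1148
rep("above")
for z in (.076,.073,.070,.067,.064,.061,.0585,.0565):
    at(x,y,z,speed=.02); manip.wait(.15); rep(z)
manip.wait(.3); rep("hold")
cv2.imwrite("pics/s5.png",vision.read_camera("scene")[170:350,280:520,::-1].repeat(3,0).repeat(3,1))
E
```

```text
above 24.75 [-0.0093  0.1149] 0.0854 Fb [-0.4 -0.3] Fz -0.54 -0.0
0.076 25.5 [-0.0094  0.1148] 0.0761 Fb [-0.3 -0.2] Fz -0.29 -0.0
0.073 25.95 [-0.0095  0.1148] 0.073 Fb [-0.9 -0.5] Fz -0.88 0.0001
0.07 26.4 [-0.0092  0.1148] 0.0702 Fb [0.8 1. ] Fz 2.14 0.0002
0.067 26.85 [-0.0093  0.1148] 0.0671 Fb [ 0.9 -0. ] Fz 2.15 0.0
0.064 27.3 [-0.0093  0.1148] 0.0641 Fb [0.6 0.4] Fz 3.3 -0.0003
0.061 27.75 [-0.0093  0.1148] 0.0612 Fb [1.4 0.2] Fz 5.19 0.0002
0.0585 28.18 [-0.0093  0.1148] 0.0587 Fb [ 2.4 -0.4] Fz 4.91 -0.0001
0.0565 28.57 [-0.0092  0.1148] 0.0568 Fb [1.8 0.4] Fz 5.82 -0.0
hold 28.88 [-0.0092  0.1148] 0.0568 Fb [1.9 0.7] Fz 5.77 -0.0003
```

View pics/s5.png

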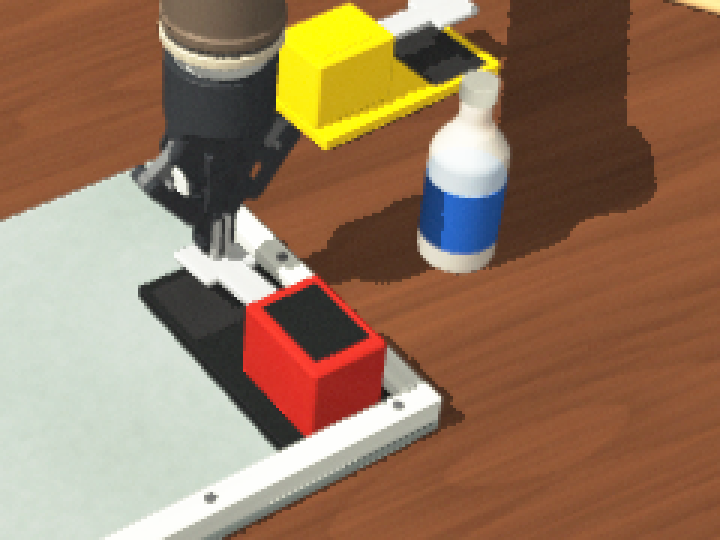

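Fingers are on the pad, about 13.3 mm below first contact with about 6 N (half way). One last top-camera check that the unit has not moved, then I hand in.

```bash
python3 - <<'E'
from h import *
im=vision.read_camera("top"); ok=True
try:
    t,y,_,_=unit(im); b=w2b(t); print("housing",b,"yaw",y[0]-BY,y[1])
    ok=abs(b[0]-.1108)<.003 and abs(b[1]-.1147)<.003
except Exception as e: print("occluded",e); ok=False
cv2.imwrite("pics/t6.png",im[130:295,255:430,::-1].repeat(3,0).repeat(3,1))
print(readout.get_obs()['force'])
if ok: order.job_done(); print("handed in")
E
```

```text
housing [-0.2033684  -0.14820792] yaw -0.8930303191514385 [np.float64(0.0096), np.float64(0.0098)]
[2.57047524 0.22208152 5.71060237]
```

View pics/t6.png

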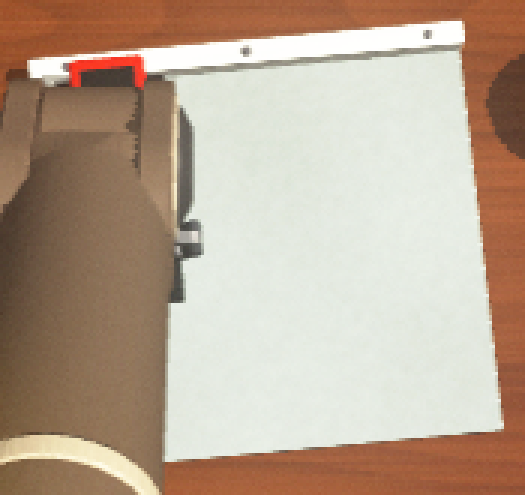

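The arm hides most of the unit from above, so I compare the visible red back edge with the earlier top picture, and measure the housing top from the scene camera.

```bash
python3 - <<'E'
from h import *
def redm(im):
    H,S,V=cv2.split(cv2.cvtColor(im,cv2.COLOR_RGB2HSV)); return (((H<10)|(H>170))&(S>130)&(V>100)).astype(np.uint8)
a=cv2.imread("pics/t4full.png")[:,:,::-1].copy(); b=vision.read_camera("top")
for im in (a,b):
    m=redm(im)[140:157,265:315]; ys,xs=np.nonzero(m); print("top px x",xs.min()+265,xs.max()+265,"y",ys.min()+140, "diff",(redm(a)[140:157,265:315]!=m).sum())
s=vision.read_camera("scene"); r=redm(s); r[:, :330]=0; r[:,430:]=0; r[:240]=0;r[340:]=0
cs,hi=cv2.findContours(r,cv2.RETR_CCOMP,cv2.CHAIN_APPROX_NONE)
hole=max([c for c,h in zip(cs,hi[0]) if h[3]>=0],key=cv2.contourArea)
c=cv2.minAreaRect(hole)[0]; print("scene hole",c,"board",w2b(ray(c,.086,"scene")[0]))
print(readout.get_obs()['t'])
E
```

```text
top px x 266 311 y 140 diff 0
top px x 267 310 y 140 diff 61
scene hole (384.7500305175781, 276.7500305175781) board [0.11206985 0.11595925]
29.075
```

```bash
python3 - <<'E'
from h import *
a=cv2.imread("pics/t4full.png")[:,:,::-1].astype(int); b=vision.read_camera("top").astype(int)
for im in (a,b):   # redness profiles, subpixel edges of the rim's back edge and sides
    R=(im[...,0]-im[...,1])/1.0
    print("cols 285-297 rows 146-154:",R[146:155,285:297].mean(1).round())
    print("rows 152-155 cols 276-284:",R[152:155,276:284].mean(0).round(),"cols 300-306",R[152:155,300:306].mean(0).round())
E
```

```text
cols 285-297 rows 146-154: [ 65.  26.   3. 128. 190. 191. 141.  17.  11.]
rows 152-155 cols 276-284: [  7.  27. 144. 191. 189. 152. 108. 104.] cols 300-306 [170. 187. 155.  55.   2.   3.]
cols 285-297 rows 146-154: [ 66.  26.   3. 130. 194. 196. 145.  17.  10.]
rows 152-155 cols 276-284: [  5.  27. 147. 196. 197. 152. 110. 105.] cols 300-306 [174. 192. 159.  57.   1.   2.]
```

The rim's edge profiles are identical before and after pressing, so the unit has not moved. I hand in.

```bash
python3 - <<'E'
from h import *
o=readout.get_obs(); print(o['t'],o['position'],o['force']); order.job_done()
E
```

```text
29.125 [0.57611528 0.09132231 0.05681928] [2.57254424 0.81629035 6.02804824]
the job is handed in; nothing more can be done
```

The red sustain pedal is seated in the rail corner and held about half way down. I handed the job in at 29 s with the fingers still pressing.

I gripped it by its housing, slid it into the corner until it touched both rails, then released it. With closed fingers I nudged it once more against each rail. The pedal then stood untouched, fully up, for several seconds before I pressed it.

**Seat:** the top camera put the housing at (0.1108, 0.1147) m in the board's frame, against an ideal of (0.110, 0.115), and 0.003 rad off square. With the pedal pressed, the scene camera gave (0.112, 0.116), a 1–2 mm disagreement that is within its calibration.

**No shift while pressing:** the last automatic top-camera check failed because the arm hid the unit. I compared the visible housing edge before and after pressing instead, and it had not moved.

**Half-way hold:** I did not measure the pedal angle directly. The fingertips are about 13 mm below first contact and push with about 6 N, which I estimate at 0.14–0.15 rad. There is also about 2 N of sideways friction on the fingertips.

**Bystanders:** I kept the arm clear of the bottle, tape roll and tuner. The bottle was still upright in the last scene picture, but I did not re-measure any of the three.

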